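Level, lock and load the pot rack

ROBOT

A 6-joint arm with a two-finger parallel gripper is mounted at the origin on the work surface. World frame = base frame: x ahead of the robot, y to its left, z up, the work surface at z = 0. Lengths are in mm, angles in rad, forces in N, time in s.
With the tool pointing down it reaches from about 275 to 750 mm from the base axis. Payload 10.2 kg.
Tool frame: the origin (TCP) lies midway between the tips of the shut fingers; the grasp point (between the pads) lies 19 mm behind it; z points along the fingers, y is the line along which they close (so a half turn about z gives the same grasp; the last joint's range is limited). The gripper opens to 88 mm and grips with 3 to 60 N. Pads are 18 mm wide; open, the fingers measure 123 mm over their backs; the gripper's body (75 mm by 187 mm) begins 45 mm behind the grasp point.
Start: joints at [0.95, 0.313, 1.498, -0, 1.331, -0.223], TCP at [203.393, 484.007, 238.72] pointing down, gripper open.
Joint ranges: [-2.94, 2.94], [-0.97, 2.17], [0.19, 2.56], [-1.23, 4.37], [0.02, 3.11], [-2.88, 2.88]. Speed limits (rad/s): [2.39, 2.39, 3.01, 3.14, 3.14, 3.14].

INTERFACE

Orientations are given as a unit quaternion [w, x, y, z].
In Python, from bench import robot gives the robot as it stands.
- The arm moves only by the tool apply_moves, never from a script. Its argument "rows" is a list of rows, each an object with "travel": the shift along the tool's x, y, z scaled (see below), a list of three; "rot": the turn, a rotation vector about the tool's x, y, z scaled (see below), a list of three. A call has 1 to 20 rows; each row is the pose to reach, as a shift and turn from the pose commanded when the call began, along the tool's axes at that moment; what a row does not reach only later rows make up. The controller multiplies each number of a shift by 0.25 m and each number of a turn by 2 rad. A row lasts 1/10 s, in which the tool goes at most 50 mm and 8.59 degrees, less where a joint would pass 70% of its speed; a pose out of reach is approached as far as the arm can. A call with a number of a shift or a turn outside -1 to 1 is refused whole. A call with a gripper value outside its range is refused whole. "grip" is the opening, from 0 (shut) to 1 (fully open), set as the call begins (left out, the last holds). The fingers move at their own pace and stop on an object; "squeeze" is the grip in N (left out, the last holds). Time passes only in rows, so rows that repeat a pose let the fingers close. It gives the time, the measured TCP pose, the force, the opening and the grip force at its end, in the units of the state.
- robot.state(): the state, without advancing time (a new reading comes with each control period).
- robot.camera(name): name is "scene" or "top"; returns (picture, depth): 480x640x3 uint8, red, green, blue; 480x640 float32, mm along the optical axis (not along the pixel's ray), 0 where there is no reading.
- robot.calibration(name): a dict with "mtx" (3x3 intrinsics, pixels), "k1" (the pictures are not rectified: a ray, as slopes to the right and down, at radius r is drawn at 1 + k1 r^2 times it, then the intrinsics apply), "R" (3x3) and "t" (3): a world point X has camera coordinates R X + t. Camera axes: x right, y down, z forward; pixel columns grow to the right and rows downward; lengths in mm; the calibration is good to about 2 mm. A picture is of the moment at which its call begins. calibration takes no time and is no camera call.
- robot.close_job(): hands the job in; it is judged then, once.
Trained networks look in the newest picture that a camera, given by its name, has taken for a name from the list of things; names that differ only in an ending like _2 or _b are one class to them, and where a whole thing is asked for, a point or a joint stands for the part that bears it (a point fixed in the world has none). Each returns a list of dicts, best first, with "confidence" (0 to 1); they miss things now and then, are a little off and sometimes report something else, mostly with a low value. They report only what shows in the picture. A call takes as long as a camera call. They do not tell look-alikes from the thing itself.
- robot.look_for(label, camera): "point" ([x, y, z] in mm, in world coordinates, good to about 4 mm: the middle of the surface that is visible of it).
The state is a dict: "time": time; "q": joint angles; "joint_vel": joint speeds; "tau": joint torques, N m; "tcp_pos": TCP position; "eef_rot": TCP orientation; "force": force on the tool from outside, world axes, zero at the start; "moment": the same for the moment, N m; "grip_width": opening from 0.0 (shut) to 1.0 (fully open); "gripper_force": force on a finger pad.
Only numpy, scipy, OpenCV 4.12 (cv2) and the standard library are available. Lean on these libraries where they do the work, as an engineer would, in place of code of your own. Each camera call takes 0.05 s, during which the arm holds its last target. There are 200 camera calls.

TASK

Level the pot rack and lock its levelling foot: turn the paddle-headed screw clockwise until the paddle lines up with the slot of the holding fork, slide the fork fully home over it so that the screw is held, swing the jam nut's handle clockwise until it is tight, then draw the fork fully back. Only when the foot is locked, stand every lidded pot with a wooden knob upright on the floor of the rack's divided crate, one per cell in any cells. Leave the other things on the bench where they are.

Things in the scene. Friction and masses are not known exactly. Their poses are not given: they have to be found in the camera images.
- rack: Fixed grey steel rack. Origin on the bench under its crate's centre; z up, x away from the robot (yaw -0.3 to 0.2). Aluminium crate: 3 cells along x, 2 along y, each 58 mm square inside (pitch 63, walls 5 mm), floor at 27 mm height, wall tops 57. On its left (+y) the levelling foot: upright axis at rack x 0, y +170 mm; nut below, paddle above, holding fork on the far (+x) side.
- cell0 (a point): Centre of the floor of crate cell 0 (nearest row along rack x, right (-y) column); its axes are the rack's.
- cell1 (a point): Centre of the floor of crate cell 1 (nearest row along rack x, left (+y) column); its axes are the rack's.
- cell2 (a point): Centre of the floor of crate cell 2 (middle row along rack x, right (-y) column); its axes are the rack's.
- cell3 (a point): Centre of the floor of crate cell 3 (middle row along rack x, left (+y) column); its axes are the rack's.
- cell4 (a point): Centre of the floor of crate cell 4 (farthest row along rack x, right (-y) column); its axes are the rack's.
- cell5 (a point): Centre of the floor of crate cell 5 (farthest row along rack x, left (+y) column); its axes are the rack's.
- screw_head (a point): Centre of the top of the adjusting screw's steel paddle head, on the foot's axis, 78 mm above the bench. The paddle is 30 mm long (point x), 12 mm thick (point y), 28 mm tall (heights 50 to 78 mm). The point turns with the screw.
- foot_screw (a joint): Screw angle, rad, growing clockwise from above, -1.3 to 1.3, starting at -1.0 to -0.45. At 0 the paddle lies along rack x, in line with the fork's slot: level. Light friction (0.06 N m), stays where left, thread rise negligible. The jam nut rides on it and turns along with it; the nut is stiffer, so turning the nut without the fork home drags the screw off its setting.
- jam_nut_axis (a point): On the foot's axis at the nut's mid-height, 34 mm above the bench (hexagon 32 mm across flats, heights 27 to 41 mm). Turns with the nut.
- nut_handle (a point): Centre of the top of the upright steel post at the end of the jam nut's tommy bar: 14 mm diameter, 58 mm from the foot's axis, top at 76 mm height; the bar (10 mm thick) lies at 34 mm. Pinch it from above or push it. With the screw at 0 the post is 197 degrees anticlockwise from rack +x when the nut reads 0, and 100 degrees when tight, swinging clockwise round the robot's side.
- jam_nut (a joint): Angle of the jam nut on the screw, rad, growing clockwise seen from above; it starts between 0 and 0.45 and comes up hard (tight) at 1.7. Friction 0.16 N m; stays where it is left.
- fork_knob (a point): Centre of the top of the fork's upright black knob: 16 mm diameter, 38 mm tall, top 108 mm above the bench, 100 mm (drawn back) or 45 mm (home) from the foot's axis along rack +x.
- hold_fork (a joint): Travel of the holding fork, m (brass): 0 fully drawn back, 0.055 fully home, straight along rack -x. Drags with 2.5 N, stays where left. Its two tines (heights 54 to 70 mm, slot 14 mm wide, flared tips) pass either side of the paddle; it goes home only if the paddle is within about 0.15 rad of lining up, and then holds the screw.
- pot0: Lidded aluminium pot, 44 mm diameter, body 45 mm tall, with a dark wooden knob 22 mm diameter and 25 mm tall on the lid (70 mm overall), about 150 g. Origin at the centre of its underside, z up through the knob. Three to five such pots stand on the bench to the right of the rack; an absent pot reads None.
- pot1: Lidded aluminium pot, 44 mm diameter, body 45 mm tall, with a dark wooden knob 22 mm diameter and 25 mm tall on the lid (70 mm overall), about 150 g. Origin at the centre of its underside, z up through the knob. Three to five such pots stand on the bench to the right of the rack; an absent pot reads None.
- pot2: Lidded aluminium pot, 44 mm diameter, body 45 mm tall, with a dark wooden knob 22 mm diameter and 25 mm tall on the lid (70 mm overall), about 150 g. Origin at the centre of its underside, z up through the knob. Three to five such pots stand on the bench to the right of the rack; an absent pot reads None.
- pot3: Lidded aluminium pot, 44 mm diameter, body 45 mm tall, with a dark wooden knob 22 mm diameter and 25 mm tall on the lid (70 mm overall), about 150 g. Origin at the centre of its underside, z up through the knob. Three to five such pots stand on the bench to the right of the rack; an absent pot reads None.
- pot4: Lidded aluminium pot, 44 mm diameter, body 45 mm tall, with a dark wooden knob 22 mm diameter and 25 mm tall on the lid (70 mm overall), about 150 g. Origin at the centre of its underside, z up through the knob. Three to five such pots stand on the bench to the right of the rack; an absent pot reads None.
- dish: Low white dish, 76 mm across, 22 mm tall, origin under its centre. Bystander among the pots: leave it.
- jar: Amber glass jar with a black cap and no knob, 42 mm diameter, 75 mm tall, origin under its centre. Bystander: leave it.
- brick_piece: Loose piece of fire brick, 100 x 85 x 50 mm, origin under its centre. Bystander: leave it.
- hammer: Hammer with a wooden handle lying to the left of the rack. Bystander: leave it.
- tweezers: Steel tweezers 150 mm long lying beyond the rack. Bystander: leave it.
Things that resemble listed ones, but are neither listed nor needed, are in the scene too. What is shaped like the pot2 but blue or green is not meant.

How it is judged:
By the outcome, as a careful person would: the job done as asked, in the order asked, and still so for the second after the job is handed in, with the robot touching nothing.
Of pot0, pot1, pot2, pot3, pot4 only 3 to 5 are there at a start; the rules pass over those that are not, and their reading is None.
At some moment in a run one of pot0, pot1, pot2, pot3, pot4 may be knocked a few centimetres aside while the robot is not near it.
Once in a run the grip may slacken for a moment while it holds something.
It also fails if it takes over 208 s, if anything falls off the work surface, if the arm or the gripper's body presses on something with over 40 N, if the wrist force passes 120 N, or if a joint passes its speed limit or range.

## Working session

There is one attempt and no reset: what is moved stays moved. The work goes in short steps, Python scripts to look and compute and a tool call to move; the robot and the scene stay as the last step left them, time stands still between calls to the robot, and variables do not carry over. Pictures are saved under pics/ and viewed, at most 14 in all, crops included, and the job is handed in when it is done.

Besides the shell and the picture viewer there is one more tool, called after "Request:" in YAML: its name, and indented under it one key for each argument. apply_moves: Moves the arm, as the interface text tells. Its arguments: {"type":"object","properties":{"rows":{"type":"array","items":{"type":"object","properties":{"travel":{"type":"array","items":{"type":"number","minimum":-1,"maximum":1}},"rot":{"type":"array","items":{"type":"number","minimum":-1,"maximum":1}}}}},"grip":{"type":"number"},"squeeze":{"type":"number"}},"required":["rows"]}

```bash
ls; mkdir -p pics; cat > h.py <<'E'
import numpy as np, cv2
from bench import robot
def px2w(name,u,v,z=None,d=None):
    c=robot.calibration(name);M=np.array(c["mtx"]);R=np.array(c["R"]);t=np.array(c["t"])
    p=cv2.undistortPoints(np.array([[[u,v]]],float),M,np.array([c["k1"],0,0,0.]))[0,0] if False else None
    x=(u-M[0,2])/M[0,0];y=(v-M[1,2])/M[1,1];rd=np.hypot(x,y);r=rd
    for _ in range(20): r=rd/(1+c["k1"]*r*r)
    s=r/rd if rd>0 else 1
    ray=R.T@np.array([x*s,y*s,1]);o=-R.T@t
    return o+ray*(d if d is not None else (z-o[2])/ray[2])
def w2px(name,X):
    c=robot.calibration(name);M=np.array(c["mtx"]);p=np.array(c["R"])@np.array(X,float)+np.array(c["t"])
    x,y=p[:2]/p[2];f=1+c["k1"]*(x*x+y*y)
    return np.array([M[0,0]*x*f+M[0,2],M[1,1]*y*f+M[1,2]])
def snap(cam,fn):
    im,d=robot.camera(cam);cv2.imwrite(f"pics/{fn}.png",im[:,:,::-1]);np.save(f"pics/{fn}.npy",d);return im,d
E
python3 - <<'E'
from h import *
for c in("scene","top"):
    snap(c,c+"0");k=robot.calibration(c);print(c,-np.array(k["R"]).T@k["t"],k["mtx"][0][0])
s=robot.state();print(s["time"],s["tcp_pos"],s["eef_rot"])
for n in["rack","screw_head","nut_handle","fork_knob","jam_nut_axis","pot0","dish","jar","brick_piece"]:
    for c in("top","scene"):
        print(n,c,[(np.round(r["point"]).tolist(),round(r["confidence"],2)) for r in robot.look_for(n,c)][:8])
E
```

```text
pics
scene [1165.6551741  -782.55347423  983.31062513] 603.8201191270149
top [ 405.44603874   13.70960268 1114.66411835] 489.4206452329558
0.1 [203.27763785 483.82267939 238.21794273] [-2.25338577e-04  1.97595058e-01  9.80283563e-01 -5.26771742e-04]
rack top [([543.0, 161.0, 26.0], 0.91), ([491.0, 232.0, 38.0], 0.62)]
rack scene [([553.0, 131.0, 36.0], 0.72)]
screw_head top [([492.0, 235.0, 40.0], 0.79)]
screw_head scene [([496.0, 231.0, 50.0], 0.91)]
nut_handle top [([490.0, 229.0, 39.0], 0.57)]
nut_handle scene [([486.0, 215.0, 44.0], 0.46), ([551.0, 127.0, 31.0], 0.38)]
fork_knob top [([598.0, 259.0, 75.0], 0.71)]
fork_knob scene [([552.0, 129.0, 36.0], 0.67), ([599.0, 257.0, 67.0], 0.62)]
jam_nut_axis top [([487.0, 229.0, 42.0], 0.74), ([432.0, -322.0, 15.0], 0.19)]
jam_nut_axis scene [([487.0, 214.0, 40.0], 0.53)]
pot0 top [([669.0, -186.0, 47.0], 0.96), ([547.0, -294.0, 48.0], 0.78), ([581.0, -109.0, 45.0], 0.76), ([636.0, 427.0, 22.0], 0.72), ([781.0, 56.0, 49.0], 0.69), ([488.0, -173.0, 45.0], 0.68), ([631.0, -297.0, 43.0], 0.67), ([569.0, -203.0, 41.0], 0.61)]
pot0 scene [([582.0, -216.0, 46.0], 0.95), ([594.0, -120.0, 42.0], 0.75), ([672.0, -207.0, 42.0], 0.66), ([562.0, -312.0, 43.0], 0.61), ([642.0, -311.0, 44.0], 0.6)]
dish top [([432.0, -321.0, 13.0], 0.75), ([631.0, -297.0, 44.0], 0.55), ([540.0, 161.0, 26.0], 0.25)]
dish scene [([426.0, -316.0, 14.0], 0.73), ([485.0, 216.0, 39.0], 0.47)]
jar top [([510.0, -406.0, 73.0], 0.73)]
jar scene [([521.0, -421.0, 49.0], 0.77)]
brick_piece top [([784.0, 58.0, 45.0], 0.65), ([635.0, 429.0, 22.0], 0.58), ([596.0, 257.0, 73.0], 0.44)]
brick_piece scene [([787.0, 36.0, 51.0], 0.71), ([603.0, 256.0, 67.0], 0.55)]
```

View pics/top0.png

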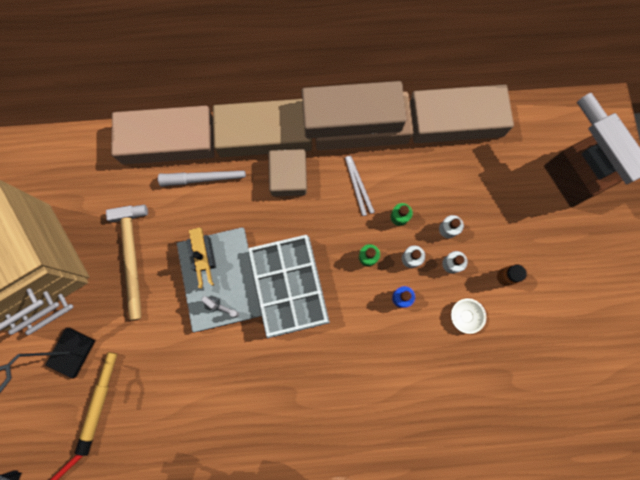

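View pics/scene0.png

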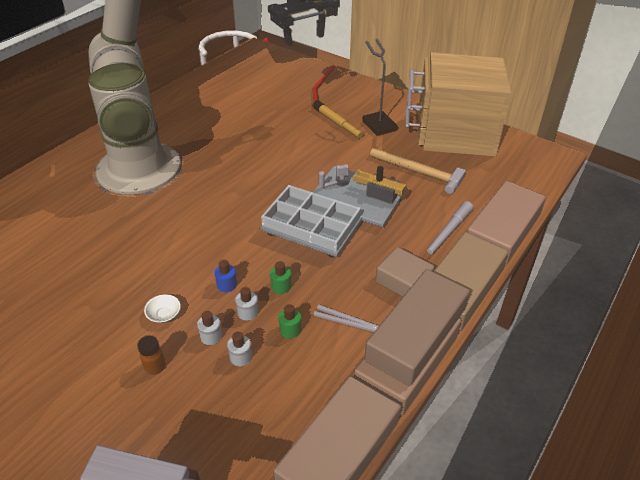

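```bash
python3 - <<'E'
from h import *
im=cv2.imread("pics/top0.png");a=w2px("top",[540,180,40]);print(a,w2px("top",[500,235,78]),w2px("top",[600,259,78]))
x,y=map(int,a);x0=max(0,x-100);y0=max(0,y-75);print(x0,y0)
cv2.imwrite("pics/crop0.png",cv2.resize(im[y0:y0+150,x0:x0+200],None,fx=4,fy=4,interpolation=cv2.INTER_CUBIC))
E
```

```text
[238.60455166 283.13674327] [210.34691491 302.0621791 ] [197.79226729 256.10280688]
138 208
```

View pics/crop0.png

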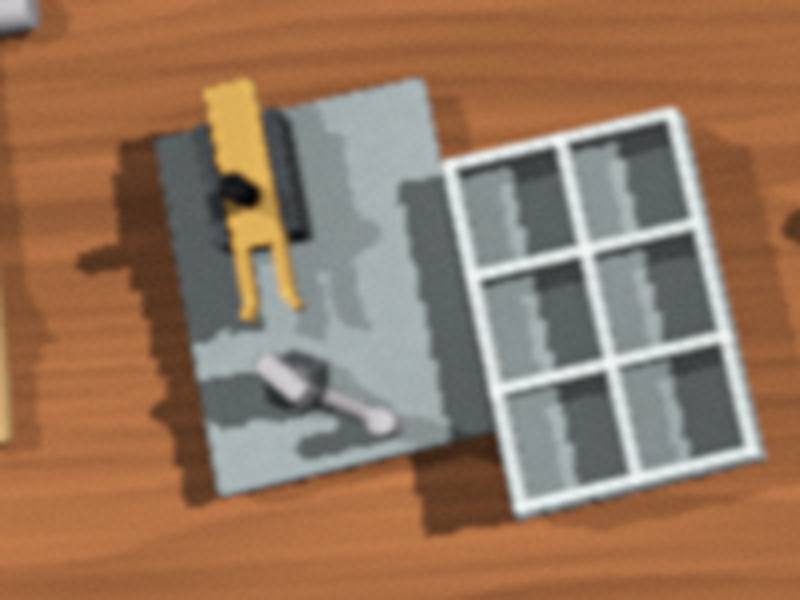

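```bash
cat >> h.py <<'E'
def crop2px(x,y,o=(138,208),f=4): return ((x+.5)/f-.5+o[0],(y+.5)/f-.5+o[1])
E
python3 - <<'E'
from h import *
from scipy.optimize import least_squares
uv=np.array([crop2px(*p) for p in[(447,163),(680,110),(763,456),(517,517)]])
C=np.array([[97,65.5],[97,-65.5],[-97,-65.5],[-97,65.5]])
def f(p):
    R=np.array([[np.cos(p[2]),-np.sin(p[2])],[np.sin(p[2]),np.cos(p[2])]])
    return np.concatenate([w2px("top",[*(R@c+p[:2]),57])-q for c,q in zip(C,uv)])
r=least_squares(f,[545,80,.18]);print(r.x,np.round(r.fun,2))
x,y,a=r.x;R=np.array([[np.cos(a),-np.sin(a)],[np.sin(a),np.cos(a)]])
F=R@[0,170]+[x,y];print("foot",F,"knob",R@[100,170]+[x,y])
print("foot px crop",[(w2px("top",[*F,z])-[138,208])*4 for z in(78,34)])
print("knob crop",(w2px("top",[*(R@[100,170]+[x,y]),108])-[138,208])*4)
P=px2w("top",*crop2px(380,420),z=76);print("post",P, np.linalg.norm(P[:2]-F),np.degrees(np.arctan2(P[1]-F[1],P[0]-F[0])-a)%360)
# zoom
im=cv2.imread("pics/top0.png");s=im[285:325,190:243]
o=cv2.resize(s,None,fx=12,fy=12,interpolation=cv2.INTER_CUBIC);im2=cv2.imread("pics/scene0.png")
g=(w2px("scene",[*F,60])).astype(int);print(g)
s2=cv2.resize(im2[g[1]-30:g[1]+25,g[0]-30:g[0]+45],None,fx=8,fy=8,interpolation=cv2.INTER_CUBIC)
cv2.imwrite("pics/z0.png",np.vstack([cv2.copyMakeBorder(o,0,0,0,max(0,0),cv2.BORDER_CONSTANT)]));cv2.imwrite("pics/z1.png",s2)
print("wall depth check");d=np.load("pics/top0.npy")
E
```

```text
[5.26414750e+02 7.11410616e+01 1.53235076e-01] [-0.03  0.08 -0.14  0.02 -0.52  0.4   0.68 -0.47]
foot [500.46661354 239.14907995] knob [599.29485963 254.41268945]
foot px crop [array([281.4610868 , 375.96818025]), array([299.16065809, 382.01443631])]
knob crop [234.12319432 183.47735134]
post [474.59711203 189.50083997  76.        ] 55.98373729820466 233.69825032645488
[342 172]
wall depth check
```

View pics/z0.png

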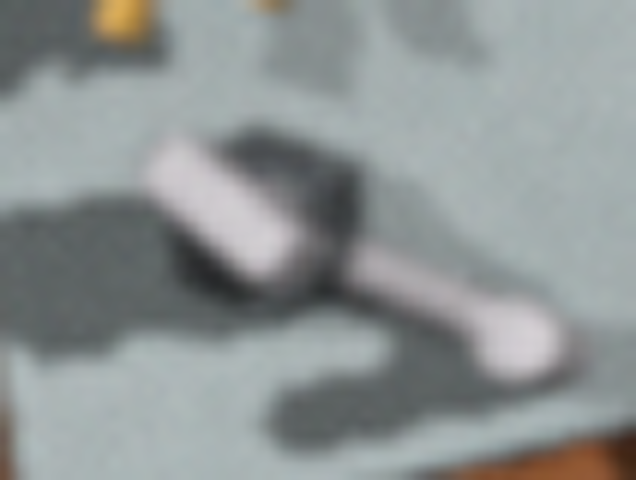

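Rack yaw ≈0.153, foot at (500,239), paddle direction ≈47.7° world (screw ≈ −0.68), nut ≈ 0.04. The top zoom shows the paddle top centred at about px (208,302), which matches the fitted axis.

```bash
cat >> h.py <<'E'
from scipy.spatial.transform import Rotation as Ro
RX,RY,RA=526.4,71.1,.1532
def rk(x,y): c,s=np.cos(RA),np.sin(RA); return np.array([RX+c*x-s*y,RY+s*x+c*y])
def cur():
    s=robot.state();q=s["eef_rot"];return np.array(s["tcp_pos"]),Ro.from_quat([q[1],q[2],q[3],q[0]])
def tgt(yd):  # tool y along world angle yd deg, z down
    y=np.radians(yd);Y=np.array([np.cos(y),np.sin(y),0]);Z=np.array([0,0,-1.]);return Ro.from_matrix(np.c_[np.cross(Y,Z),Y,Z])
def go(x,y,z,yd=None,src=None):
    p,R=src or cur()
    c=[tgt(yd),tgt(yd+180)] if yd is not None else [R]
    v=min([(R.inv()*t).as_rotvec() for t in c],key=np.linalg.norm)
    t=R.inv().apply(np.array([x,y,z])-p)
    print("travel",np.round(t/250,3).tolist(),"rot",np.round(v/2,3).tolist(),"| mm",round(np.linalg.norm(t)),"deg",round(np.degrees(np.linalg.norm(v))))
E
python3 - <<'E'
from h import *
F=rk(0,170);go(*F,160,137.7);go(*F,54,137.7)
print(px2w("top",*crop2px(290,305),z=70)[:2]-F)
E
```

```text
travel [-1.475, -0.443, 0.315] rot [-0.0, 0.0, -0.615] | mm 393 deg 70
travel [-1.475, -0.443, 0.739] rot [-0.0, 0.0, -0.615] | mm 427 deg 70
[38.88219467 -3.05238086]
```

Request:
apply_moves:
  rows:
    - {"travel":[-0.2,-0.06,0.04],"rot":[0,0,-0.08]}
    - {"travel":[-0.4,-0.12,0.08],"rot":[0,0,-0.15]}
    - {"travel":[-0.6,-0.18,0.12],"rot":[0,0,-0.23]}
    - {"travel":[-0.8,-0.24,0.16],"rot":[0,0,-0.3]}
    - {"travel":[-0.95,-0.3,0.2],"rot":[0,0,-0.38]}
    - {"travel":[-0.95,-0.3,0.2],"rot":[0,0,-0.45]}
    - {"travel":[-0.95,-0.3,0.2],"rot":[0,0,-0.53]}
    - {"travel":[-0.95,-0.3,0.2],"rot":[0,0,-0.615]}
    - {"travel":[-0.95,-0.3,0.2],"rot":[0,0,-0.615]}
    - {"travel":[-0.95,-0.3,0.2],"rot":[0,0,-0.615]}
  grip: 0.45

```text
time: 2.0
tcp_pos: [393.4, 322.8, 188.7]
eef_rot: [0.0, -0.405, 0.915, 0.0]
force: [-0.1, -0.4, 0.9]
grip_width: 0.45
gripper_force: 0.0
```

```bash
python3 - <<'E'
from h import *
print(cur()[0],robot.state()["q"]);F=rk(0,170);go(*F,130,137.7);go(*F,54,137.7)
E
```

```text
[393.3519207  322.80070925 188.72362915] [ 4.56593461e-01  3.22936232e-01  1.62013832e+00  2.91702011e-05
  1.19849562e+00 -1.94715148e+00]
travel [-0.04, -0.542, 0.235] rot [0.0, 0.0, 0.0] | mm 148 deg 0
travel [-0.04, -0.542, 0.539] rot [0.0, 0.0, 0.0] | mm 191 deg 0
```

Request:
apply_moves:
  rows:
    - {"travel":[-0.04,-0.542,0.235]}
    - {"travel":[-0.04,-0.542,0.235]}
    - {"travel":[-0.04,-0.542,0.235]}
    - {"travel":[-0.04,-0.542,0.235]}
    - {"travel":[-0.04,-0.542,0.235]}
    - {"travel":[-0.04,-0.542,0.3]}
    - {"travel":[-0.04,-0.542,0.36]}
    - {"travel":[-0.04,-0.542,0.42]}
    - {"travel":[-0.04,-0.542,0.48]}
    - {"travel":[-0.04,-0.542,0.539]}
    - {"travel":[-0.04,-0.542,0.539]}
    - {"travel":[-0.04,-0.542,0.539]}

```text
schema error: expected keys travel, rot
```

Request:
apply_moves:
  rows:
    - {"travel":[0,0,0]}
    - {"travel":[0,0,0]}
    - {"travel":[0,0,0]}
    - {"travel":[0,0,0]}
    - {"travel":[0,0,0]}
    - {"travel":[0,0,0]}
  grip: 0
  squeeze: 12

```text
schema error: expected keys travel, rot
```

Request:
apply_moves:
  rows:
    - {"travel":[-0.04,-0.542,0.235],"rot":[0,0,0]}
    - {"travel":[-0.04,-0.542,0.235],"rot":[0,0,0]}
    - {"travel":[-0.04,-0.542,0.235],"rot":[0,0,0]}
    - {"travel":[-0.04,-0.542,0.235],"rot":[0,0,0]}
    - {"travel":[-0.04,-0.542,0.235],"rot":[0,0,0]}
    - {"travel":[-0.04,-0.542,0.3],"rot":[0,0,0]}
    - {"travel":[-0.04,-0.542,0.36],"rot":[0,0,0]}
    - {"travel":[-0.04,-0.542,0.42],"rot":[0,0,0]}
    - {"travel":[-0.04,-0.542,0.48],"rot":[0,0,0]}
    - {"travel":[-0.04,-0.542,0.539],"rot":[0,0,0]}
    - {"travel":[-0.04,-0.542,0.539],"rot":[0,0,0]}
    - {"travel":[-0.04,-0.542,0.539],"rot":[0,0,0]}

```text
time: 3.2
tcp_pos: [500.0, 239.9, 55.0]
eef_rot: [0.0, -0.404, 0.915, -0.0]
force: [-0.2, -0.2, -0.2]
grip_width: 0.453
gripper_force: 0.0
```

Request:
apply_moves:
  rows:
    - {"travel":[0,0,0],"rot":[0,0,0]}
    - {"travel":[0,0,0],"rot":[0,0,0]}
    - {"travel":[0,0,0],"rot":[0,0,0]}
    - {"travel":[0,0,0],"rot":[0,0,0]}
    - {"travel":[0,0,0],"rot":[0,0,0]}
    - {"travel":[0,0,0],"rot":[0,0,0]}
  grip: 0
  squeeze: 12

```text
time: 3.8
tcp_pos: [499.1, 240.2, 54.3]
eef_rot: [-0.001, -0.404, 0.915, 0.001]
force: [-7.4, 6.1, 6.5]
grip_width: 0.134
gripper_force: 12.0
```

```bash
python3 - <<'E'
from h import *
p,R=cur();go(499.2,240.1,54.5,98.78)
E
```

```text
travel [-0.0, -0.0, -0.001] rot [0.001, -0.001, 0.339] | mm 0 deg 39
```

Request:
apply_moves:
  rows:
    - {"travel":[0,0.003,0],"rot":[0,0,0.04]}
    - {"travel":[0,0.003,0],"rot":[0,0,0.08]}
    - {"travel":[0,0.003,0],"rot":[0,0,0.12]}
    - {"travel":[0,0.003,0],"rot":[0,0,0.16]}
    - {"travel":[0,0.003,0],"rot":[0,0,0.2]}
    - {"travel":[0,0.003,0],"rot":[0,0,0.24]}
    - {"travel":[0,0.003,0],"rot":[0,0,0.28]}
    - {"travel":[0,0.003,0],"rot":[0,0,0.32]}
    - {"travel":[0,0.003,0],"rot":[0,0,0.339]}
    - {"travel":[0,0.003,0],"rot":[0,0,0.339]}
    - {"travel":[0,0.003,0],"rot":[0,0,0.339]}
    - {"travel":[0,0.003,0],"rot":[0,0,0.339]}
    - {"travel":[0,0.003,0],"rot":[0,0,0.339]}
  squeeze: 20

```text
time: 5.1
tcp_pos: [498.4, 241.5, 54.4]
eef_rot: [-0.001, -0.077, 0.997, 0.002]
force: [-6.9, 12.4, 4.7]
grip_width: 0.132
gripper_force: 20.0
```

```bash
python3 - <<'E'
from h import *
p,R=cur();print(p,np.degrees(np.arctan2(*R.as_matrix()[[1,0],1])),robot.state()["moment"])
E
```

```text
[498.40663302 241.48253073  54.38428997] 98.82008541767514 [ 1.95797449  1.10750558 -0.01417713]
```

```bash
sed -i 's/^RX,RY,RA=.*/RX,RY,RA=526.5,73.6,.1532/' h.py; python3 - <<'E'
from h import *
p,R=cur();go(498.4,241.5,130,98.78);k=rk(100,170);print(k);go(*k,130,98.78);go(*k,80,98.78)
E
```

```text
travel [0.0, 0.001, -0.302] rot [0.002, -0.001, 0.0] | mm 76 deg 0
[599.38653842 256.86907136]
travel [-0.408, -0.0, -0.303] rot [0.002, -0.001, 0.0] | mm 127 deg 0
travel [-0.408, -0.001, -0.103] rot [0.002, -0.001, 0.0] | mm 105 deg 0
```

Request:
apply_moves:
  rows:
    - {"travel":[0,0,0],"rot":[0,0,0]}
    - {"travel":[0,0,0],"rot":[0,0,0]}
    - {"travel":[0,0,0],"rot":[0,0,0]}
    - {"travel":[0,0,0],"rot":[0,0,0]}
    - {"travel":[0,0,-0.1],"rot":[0,0,0]}
    - {"travel":[0,0,-0.2],"rot":[0,0,0]}
    - {"travel":[0,0,-0.3],"rot":[0,0,0]}
    - {"travel":[-0.2,0,-0.3],"rot":[0,0,0]}
    - {"travel":[-0.4,0,-0.3],"rot":[0,0,0]}
    - {"travel":[-0.4,0,-0.3],"rot":[0,0,0]}
    - {"travel":[-0.4,0,-0.3],"rot":[0,0,0]}
  grip: 0.45

```text
time: 6.2
tcp_pos: [598.5, 254.6, 127.8]
eef_rot: [-0.001, -0.077, 0.997, -0.0]
force: [0.3, -0.5, 0.6]
grip_width: 0.449
gripper_force: 0.0
```

```bash
python3 - <<'E'
from h import *
print(cur()[0]);k=rk(100,170);go(*k,80,98.78)
im,d=snap("scene","sc1");a=w2px("scene",[560,190,50]).astype(int);print(a)
im=cv2.imread("pics/sc1.png");cv2.imwrite("pics/c1.png",cv2.resize(im[a[1]-55:a[1]+65,a[0]-80:a[0]+80],None,fx=5,fy=5,interpolation=cv2.INTER_CUBIC))
E
```

```text
[598.45456018 254.57861334 127.80531519]
travel [-0.005, 0.009, 0.191] rot [-0.0, -0.001, 0.0] | mm 48 deg 0
[350 194]
```

View pics/c1.png

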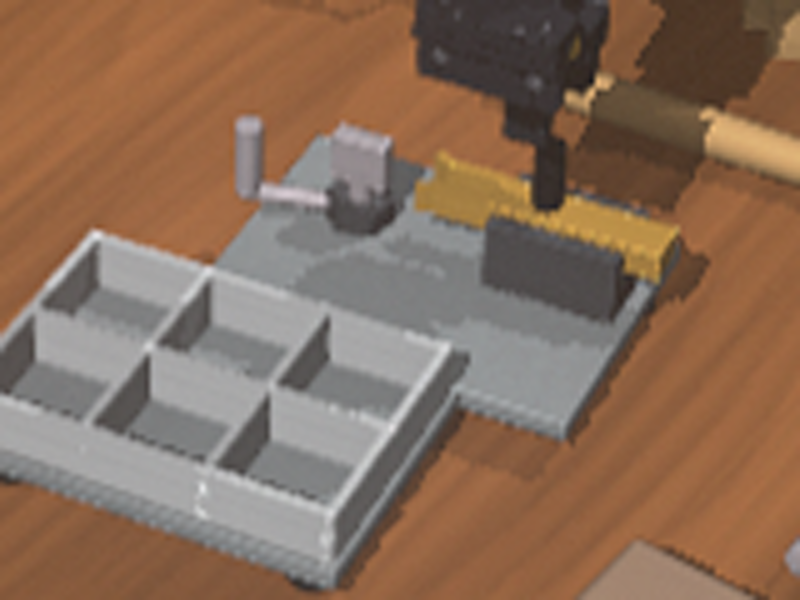

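The crop shows the paddle at (360,160), aligned with the fork. The post is at (250,155) and the fingers are over the knob at (545,190).

Request:
apply_moves:
  rows:
    - {"travel":[-0.005,0.009,0.06],"rot":[0,0,0]}
    - {"travel":[-0.005,0.009,0.13],"rot":[0,0,0]}
    - {"travel":[-0.005,0.009,0.191],"rot":[0,0,0]}
    - {"travel":[-0.005,0.009,0.191],"rot":[0,0,0]}
    - {"travel":[-0.005,0.009,0.191],"rot":[0,0,0]}

```text
time: 6.75
tcp_pos: [599.1, 257.4, 81.3]
eef_rot: [-0.0, -0.077, 0.997, -0.0]
force: [0.2, -0.8, 0.2]
grip_width: 0.449
gripper_force: 0.0
```

Request:
apply_moves:
  rows:
    - {"travel":[0,0,0],"rot":[0,0,0]}
    - {"travel":[0,0,0],"rot":[0,0,0]}
    - {"travel":[0,0,0],"rot":[0,0,0]}
    - {"travel":[0,0,0],"rot":[0,0,0]}
    - {"travel":[0,0,0],"rot":[0,0,0]}
    - {"travel":[0,0,0],"rot":[0,0,0]}
  grip: 0
  squeeze: 20

```text
time: 7.35
tcp_pos: [599.5, 257.8, 81.7]
eef_rot: [0.0, -0.077, 0.997, 0.0]
force: [0.5, 5.4, 3.3]
grip_width: 0.169
gripper_force: 20.0
```

Request:
apply_moves:
  rows:
    - {"travel":[0.03,0.001,0],"rot":[0,0,0]}
    - {"travel":[0.06,0.001,0],"rot":[0,0,0]}
    - {"travel":[0.09,0.001,0],"rot":[0,0,0]}
    - {"travel":[0.12,0.001,0],"rot":[0,0,0]}
    - {"travel":[0.15,0.001,0],"rot":[0,0,0]}
    - {"travel":[0.18,0.001,0],"rot":[0,0,0]}
    - {"travel":[0.2,0.001,0],"rot":[0,0,0]}
    - {"travel":[0.22,0.001,0],"rot":[0,0,0]}
    - {"travel":[0.225,0.001,0],"rot":[0,0,0]}
    - {"travel":[0.225,0.001,0],"rot":[0,0,0]}
    - {"travel":[0.225,0.001,0],"rot":[0,0,0]}
    - {"travel":[0.225,0.001,0],"rot":[0,0,0]}

```text
time: 8.55
tcp_pos: [545.0, 249.1, 81.7]
eef_rot: [0.002, -0.077, 0.997, 0.0]
force: [8.0, 6.5, 2.4]
grip_width: 0.171
gripper_force: 20.0
```

Request:
apply_moves:
  rows:
    - {"travel":[0.01,0,0],"rot":[0,0,0]}
    - {"travel":[0.01,0,0],"rot":[0,0,0]}
    - {"travel":[0.01,0,0],"rot":[0,0,0]}

```text
time: 8.85
tcp_pos: [544.8, 249.0, 81.9]
eef_rot: [0.005, -0.077, 0.997, 0.001]
force: [20.5, 9.2, -5.6]
grip_width: 0.175
gripper_force: 20.0
```

```bash
python3 - <<'E'
from h import *
F=rk(0,170);print(F)
P=px2w("scene",319.9,163.4,z=76)[:2];d=P-F;print(P,np.hypot(*d),np.degrees(np.arctan2(d[1],d[0])-RA)%360)
for th in(190,195):
  a=np.radians(th)+RA;print(th,F+58*np.array([np.cos(a),np.sin(a)]),w2px("scene",[*(F+58*np.array([np.cos(a),np.sin(a)])),76]))
E
```

```text
[500.557757   241.60892842]
[446.23846854 219.09473145] 58.800290508839616 193.73525993825527
190 [445.64483359 222.93887639] [320.60031056 162.58336531]
195 [447.4809961  218.22394495] [320.09827362 163.73996613]
```

Request:
apply_moves:
  rows:
    - {"travel":[0,0,0],"rot":[0,0,0]}
    - {"travel":[0,0,0],"rot":[0,0,0]}
    - {"travel":[0,0,0],"rot":[0,0,0]}
    - {"travel":[0,0,0],"rot":[0,0,0]}
    - {"travel":[0,0,-0.1],"rot":[0,0,0]}
    - {"travel":[0,0,-0.2],"rot":[0,0,0]}
    - {"travel":[0,0,-0.3],"rot":[0,0,0]}
    - {"travel":[0.0,0,-0.3],"rot":[0,0,0]}
  grip: 0.45

```text
time: 9.65
tcp_pos: [542.4, 248.8, 159.4]
eef_rot: [0.003, -0.077, 0.997, 0.0]
force: [-0.2, -0.4, -0.0]
grip_width: 0.454
gripper_force: 0.0
```

```bash
python3 - <<'E'
from h import *
F=rk(0,170)
a=np.radians(195)+RA;P=F+58*np.array([np.cos(a),np.sin(a)])
print(cur()[0],P);go(*P,130,195+np.degrees(RA)-90);go(*P,54,195+np.degrees(RA)-90)
im,d=snap("scene","sc2");a=w2px("scene",[500,200,50]).astype(int);print(a)
im=cv2.imread("pics/sc2.png");cv2.imwrite("pics/c2.png",cv2.resize(im[a[1]-50:a[1]+50,a[0]-60:a[0]+60],None,fx=6,fy=6,interpolation=cv2.INTER_CUBIC))
E
```

```text
[542.35275148 248.77438383 159.35487924] [447.4809961  218.22394495]
travel [0.394, -0.062, 0.115] rot [-0.0, 0.003, -0.13] | mm 104 deg 15
travel [0.396, -0.062, 0.419] rot [-0.0, 0.003, -0.13] | mm 145 deg 15
[332 183]
```

View pics/c2.png

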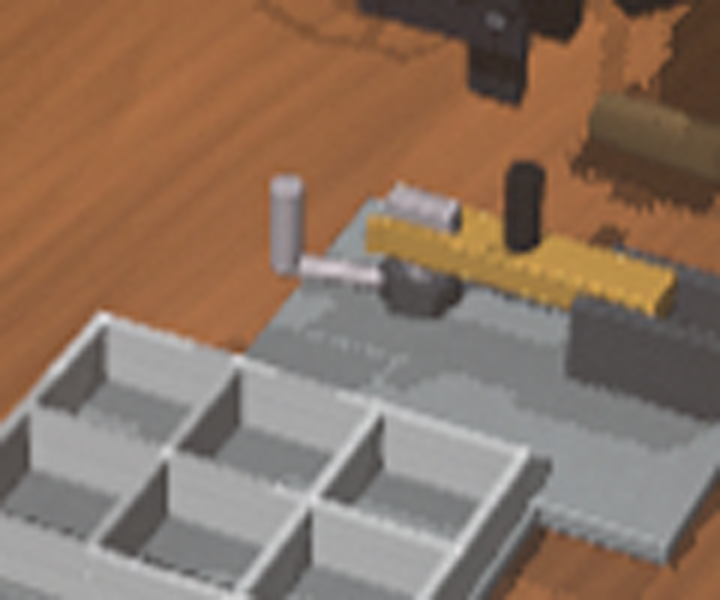

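The crop shows the fork home over the paddle at (430,205), with the post at (287,185).

Request:
apply_moves:
  rows:
    - {"travel":[0.15,-0.03,0.05],"rot":[0,0,-0.065]}
    - {"travel":[0.3,-0.05,0.115],"rot":[0,0.003,-0.13]}
    - {"travel":[0.395,-0.062,0.115],"rot":[0,0.003,-0.13]}
    - {"travel":[0.395,-0.062,0.115],"rot":[0,0.003,-0.13]}
    - {"travel":[0.395,-0.062,0.2],"rot":[0,0.003,-0.13]}
    - {"travel":[0.395,-0.062,0.28],"rot":[0,0.003,-0.13]}
    - {"travel":[0.395,-0.062,0.36],"rot":[0,0.003,-0.13]}
    - {"travel":[0.395,-0.062,0.42],"rot":[0,0.003,-0.13]}
    - {"travel":[0.395,-0.062,0.425],"rot":[0,0.003,-0.13]}
    - {"travel":[0.395,-0.062,0.425],"rot":[0,0.003,-0.13]}

```text
time: 10.7
tcp_pos: [446.2, 218.0, 49.6]
eef_rot: [-0.003, -0.206, 0.979, -0.0]
force: [0.6, -1.1, -0.3]
grip_width: 0.453
gripper_force: 0.0
```

Request:
apply_moves:
  rows:
    - {"travel":[0,0,0],"rot":[0,0,0]}
    - {"travel":[0,0,0],"rot":[0,0,0]}
    - {"travel":[0,0,0],"rot":[0,0,0]}
    - {"travel":[0,0,0],"rot":[0,0,0]}
    - {"travel":[0,0,0],"rot":[0,0,0]}
    - {"travel":[0,0,0],"rot":[0,0,0]}
  grip: 0
  squeeze: 20

```text
time: 11.3
tcp_pos: [446.2, 218.1, 50.3]
eef_rot: [-0.003, -0.206, 0.979, -0.0]
force: [-0.6, -0.3, 4.1]
grip_width: 0.15
gripper_force: 20.0
```

```bash
python3 - <<'E'
from h import *
F=rk(0,170);p,R=cur();d=p[:2]-F;th=np.arctan2(d[1],d[0]);print(p,np.hypot(*d),np.degrees(th-RA)%360)
# arc rows about F, radius 58 from th clockwise
end=np.radians(100)+RA-2*np.pi*0
tot=(th-end)%(2*np.pi);print(np.degrees(tot))
n=16
for i in range(1,n+1):
    dl=tot*i/n;q=F+np.hypot(*d)*np.array([np.cos(th-dl),np.sin(th-dl)])
    t=R.inv().apply([*(q-p[:2]),0])/250
    print(np.round(t,3).tolist(),round(dl/2,3))
E
```

```text
[446.24760689 218.08464374  50.27503411] 59.18601502198742 194.64199587273586
94.64199587273585
[-0.001, 0.024, 0.0] 0.052
[-0.005, 0.049, 0.0] 0.103
[-0.012, 0.072, -0.0] 0.155
[-0.02, 0.095, -0.0] 0.206
[-0.031, 0.117, -0.0] 0.258
[-0.045, 0.137, -0.0] 0.31
[-0.06, 0.156, -0.0] 0.361
[-0.077, 0.174, -0.0] 0.413
[-0.096, 0.189, -0.0] 0.465
[-0.116, 0.203, -0.0] 0.516
[-0.138, 0.214, -0.001] 0.568
[-0.161, 0.223, -0.001] 0.619
[-0.184, 0.23, -0.001] 0.671
[-0.208, 0.234, -0.001] 0.723
[-0.233, 0.235, -0.001] 0.774
[-0.257, 0.235, -0.001] 0.826
```

Request:
apply_moves:
  rows:
    - {"travel":[-0.001,0.024,0],"rot":[0,0,0.052]}
    - {"travel":[-0.005,0.049,0],"rot":[0,0,0.103]}
    - {"travel":[-0.012,0.072,0],"rot":[0,0,0.155]}
    - {"travel":[-0.02,0.095,0],"rot":[0,0,0.206]}
    - {"travel":[-0.031,0.117,0],"rot":[0,0,0.258]}
    - {"travel":[-0.045,0.137,0],"rot":[0,0,0.31]}
    - {"travel":[-0.06,0.156,0],"rot":[0,0,0.361]}
    - {"travel":[-0.077,0.174,0],"rot":[0,0,0.413]}
    - {"travel":[-0.096,0.189,0],"rot":[0,0,0.465]}
    - {"travel":[-0.116,0.203,0],"rot":[0,0,0.516]}
    - {"travel":[-0.138,0.214,0],"rot":[0,0,0.568]}
    - {"travel":[-0.161,0.223,0],"rot":[0,0,0.619]}
    - {"travel":[-0.184,0.23,0],"rot":[0,0,0.671]}
    - {"travel":[-0.208,0.234,0],"rot":[0,0,0.723]}
    - {"travel":[-0.233,0.235,0],"rot":[0,0,0.774]}
    - {"travel":[-0.257,0.235,0],"rot":[0,0,0.826]}
    - {"travel":[-0.257,0.235,0],"rot":[0,0,0.826]}
    - {"travel":[-0.257,0.235,0],"rot":[0,0,0.826]}

```text
time: 13.1
tcp_pos: [481.6, 298.3, 50.3]
eef_rot: [-0.002, 0.58, 0.814, -0.001]
force: [-1.7, 3.4, 4.8]
grip_width: 0.147
gripper_force: 20.0
```

```bash
cat > st.py <<'E'
from h import *
F=rk(0,170);p,R=cur();d=p[:2]-F;print(p,np.hypot(*d),np.degrees(np.arctan2(d[1],d[0])-RA)%360,robot.state()["force"],R.inv().apply(robot.state()["force"]),np.degrees(np.arctan2(*R.as_matrix()[[1,0],1])-RA))
E
python3 st.py
```

```text
[481.62914783 298.33004566  50.25832802] 59.79613186257697 99.67684292458189 [-1.68627598  3.43491775  4.75909093] [ 3.80235886 -0.49235367 -4.75297675] 10.289768085435709
```

Request:
apply_moves:
  rows:
    - {"travel":[0,0.01,0],"rot":[0,0,0.02]}
    - {"travel":[0,0.018,0],"rot":[0,0,0.03]}
    - {"travel":[0,0.018,0],"rot":[0,0,0.03]}
    - {"travel":[0,0.018,0],"rot":[0,0,0.03]}

```text
time: 13.5
tcp_pos: [485.6, 299.6, 50.2]
eef_rot: [-0.002, 0.604, 0.797, -0.002]
force: [-2.0, 1.2, 6.0]
grip_width: 0.151
gripper_force: 20.0
```

```bash
python3 st.py
```

```text
[485.57191417 299.55981941  50.19920746] 59.85717377315533 95.72110351975506 [-1.9500601   1.21849306  6.04774755] [ 1.70229089 -1.58176032 -6.03845595] 6.855356218967652
```

Request:
apply_moves:
  rows:
    - {"travel":[0.001,0.01,0],"rot":[0,0,0.02]}
    - {"travel":[0.002,0.018,0],"rot":[0,0,0.035]}
    - {"travel":[0.002,0.018,0],"rot":[0,0,0.035]}
    - {"travel":[0.002,0.018,0],"rot":[0,0,0.035]}

```text
time: 13.9
tcp_pos: [488.3, 300.4, 50.0]
eef_rot: [-0.003, 0.632, 0.775, -0.004]
force: [-11.1, -4.1, 10.8]
grip_width: 0.153
gripper_force: 20.0
```

```bash
python3 st.py
```

```text
[488.30932301 300.4216682   49.96320357] 60.07464103766349 92.9866351941147 [-11.10652159  -4.0600215   10.79130173] [ -1.74683935 -11.8035175  -10.67315868] 2.8774301350590936
```

Request:
apply_moves:
  rows:
    - {"travel":[0,0.007,0],"rot":[0,0,0]}
    - {"travel":[0,0.007,0],"rot":[0,0,0]}
    - {"travel":[0,0.007,0],"rot":[0,0,0]}
    - {"travel":[0,0.007,0],"rot":[0,0,0]}

```text
time: 14.3
tcp_pos: [488.9, 300.6, 49.8]
eef_rot: [-0.003, 0.632, 0.775, -0.005]
force: [-14.2, -5.8, 14.8]
grip_width: 0.15
gripper_force: 20.0
```

```bash
python3 st.py
```

```text
[488.92997673 300.57649391  49.83029652] 60.1030702529866 92.37729516885598 [-14.19470808  -5.80379936  14.77695473] [ -2.83783741 -15.26247587 -14.57860503] 2.884560227396801
```

Request:
apply_moves:
  rows:
    - {"travel":[0,-0.005,0],"rot":[0,0,0]}
    - {"travel":[0,-0.005,0],"rot":[0,0,0]}
    - {"travel":[0,-0.005,0],"rot":[0,0,0]}
    - {"travel":[0,-0.005,0],"rot":[0,0,0]}
    - {"travel":[0,-0.005,-0.1],"rot":[0,0,0]}
    - {"travel":[0,-0.005,-0.2],"rot":[0,0,0]}
    - {"travel":[0,-0.005,-0.4],"rot":[0,0,0]}
    - {"travel":[0,-0.005,-0.4],"rot":[0,0,0]}
    - {"travel":[0,-0.005,-0.4],"rot":[0,0,0]}
  grip: 0.4

```text
time: 15.2
tcp_pos: [491.1, 301.2, 150.1]
eef_rot: [-0.001, 0.632, 0.775, -0.002]
force: [-0.6, -0.5, -0.8]
grip_width: 0.399
gripper_force: 0.0
```

```bash
python3 - <<'E'
from h import *
print(cur()[0]);go(545,248.8,130,98.78);go(545,248.8,81,98.78)
im,d=snap("scene","sc3");a=w2px("scene",[500,220,50]).astype(int);print(a)
im=cv2.imread("pics/sc3.png");cv2.imwrite("pics/c3.png",cv2.resize(im[a[1]-40:a[1]+40,a[0]-50:a[0]+50],None,fx=7,fy=7,interpolation=cv2.INTER_CUBIC))
E
```

```text
[491.0889954  301.21829815 150.12960407]
travel [-0.249, 0.169, 0.08] rot [-0.002, -0.001, -0.761] | mm 78 deg 87
travel [-0.249, 0.17, 0.276] rot [-0.002, -0.001, -0.761] | mm 102 deg 87
[337 179]
```

View pics/c3.png

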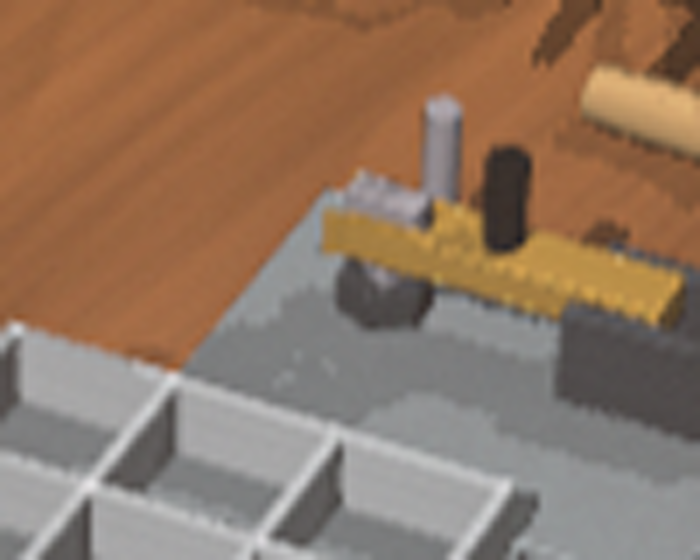

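The crop shows the post swung round to the left of the foot at (440,110) and the fork still home. Next I draw the fork back.

Request:
apply_moves:
  rows:
    - {"travel":[-0.05,0.03,0],"rot":[0,0,-0.075]}
    - {"travel":[-0.1,0.07,0],"rot":[0,0,-0.15]}
    - {"travel":[-0.15,0.1,0],"rot":[0,0,-0.225]}
    - {"travel":[-0.2,0.14,0.05],"rot":[0,0,-0.3]}
    - {"travel":[-0.249,0.17,0.08],"rot":[0,0,-0.375]}
    - {"travel":[-0.249,0.17,0.08],"rot":[0,0,-0.45]}
    - {"travel":[-0.249,0.17,0.08],"rot":[0,0,-0.525]}
    - {"travel":[-0.249,0.17,0.08],"rot":[0,0,-0.6]}
    - {"travel":[-0.249,0.17,0.08],"rot":[0,0,-0.675]}
    - {"travel":[-0.249,0.17,0.08],"rot":[0,0,-0.761]}
    - {"travel":[-0.249,0.17,0.08],"rot":[0,0,-0.761]}
    - {"travel":[-0.249,0.17,0.08],"rot":[0,0,-0.761]}
    - {"travel":[-0.249,0.17,0.15],"rot":[0,0,-0.761]}
    - {"travel":[-0.249,0.17,0.22],"rot":[0,0,-0.761]}
    - {"travel":[-0.249,0.17,0.276],"rot":[0,0,-0.761]}
    - {"travel":[-0.249,0.17,0.276],"rot":[0,0,-0.761]}

```text
time: 16.85
tcp_pos: [543.5, 248.3, 78.2]
eef_rot: [-0.005, -0.076, 0.997, -0.001]
force: [-0.7, 0.1, 0.7]
grip_width: 0.399
gripper_force: 0.0
```

Request:
apply_moves:
  rows:
    - {"travel":[0,0,0],"rot":[0,0,0]}
    - {"travel":[0,0,0],"rot":[0,0,0]}
    - {"travel":[0,0,0],"rot":[0,0,0]}
    - {"travel":[0,0,0],"rot":[0,0,0]}
    - {"travel":[0,0,0],"rot":[0,0,0]}
    - {"travel":[0,0,0],"rot":[0,0,0]}
  grip: 0
  squeeze: 25

```text
time: 17.45
tcp_pos: [544.9, 249.1, 81.1]
eef_rot: [-0.002, -0.077, 0.997, -0.0]
force: [-0.9, 4.0, 6.0]
grip_width: 0.172
gripper_force: 25.0
```

Request:
apply_moves:
  rows:
    - {"travel":[-0.03,0,0],"rot":[0,0,0]}
    - {"travel":[-0.06,0,0],"rot":[0,0,0]}
    - {"travel":[-0.09,0,0],"rot":[0,0,0]}
    - {"travel":[-0.12,0,0],"rot":[0,0,0]}
    - {"travel":[-0.15,0,0],"rot":[0,0,0]}
    - {"travel":[-0.18,0,0],"rot":[0,0,0]}
    - {"travel":[-0.2,0,0],"rot":[0,0,0]}
    - {"travel":[-0.22,0,0],"rot":[0,0,0]}
    - {"travel":[-0.226,0,0],"rot":[0,0,0]}
    - {"travel":[-0.226,0,0],"rot":[0,0,0]}
    - {"travel":[-0.226,0,0],"rot":[0,0,0]}

```text
time: 18.55
tcp_pos: [599.2, 257.8, 81.0]
eef_rot: [-0.004, -0.077, 0.997, -0.0]
force: [-10.1, 2.4, 11.7]
grip_width: 0.173
gripper_force: 25.0
```

Request:
apply_moves:
  rows:
    - {"travel":[-0.008,0,0],"rot":[0,0,0]}
    - {"travel":[-0.008,0,0],"rot":[0,0,0]}
    - {"travel":[-0.008,0,0],"rot":[0,0,0]}

```text
time: 18.85
tcp_pos: [599.4, 257.8, 80.9]
eef_rot: [-0.007, -0.077, 0.997, -0.001]
force: [-19.9, -1.3, 18.4]
grip_width: 0.172
gripper_force: 25.0
```

Request:
apply_moves:
  rows:
    - {"travel":[0,0,0],"rot":[0,0,0]}
    - {"travel":[0,0,0],"rot":[0,0,0]}
    - {"travel":[0,0,0],"rot":[0,0,0]}
    - {"travel":[0,0,0],"rot":[0,0,0]}
    - {"travel":[0,0,-0.1],"rot":[0,0,0]}
    - {"travel":[0,0,-0.2],"rot":[0,0,0]}
    - {"travel":[0,0,-0.35],"rot":[0,0,0]}
    - {"travel":[0.0,0.15,-0.5],"rot":[0,0,0]}
    - {"travel":[0.0,-0.4,-0.5],"rot":[0,0,0]}
    - {"travel":[0.0,-0.6,-0.5],"rot":[0,0,0]}
    - {"travel":[0.0,-0.9,-0.5],"rot":[0,0,0]}
    - {"travel":[0.0,-0.9,-0.5],"rot":[0,0,0]}
    - {"travel":[0.0,-0.9,-0.5],"rot":[0,0,0]}
    - {"travel":[0.0,-0.9,-0.5],"rot":[0,0,0]}
  grip: 0.4

```text
time: 20.25
tcp_pos: [638.1, 30.4, 204.9]
eef_rot: [-0.003, -0.074, 0.997, -0.001]
force: [0.1, 0.9, -0.1]
grip_width: 0.4
gripper_force: 0.0
```

```bash
python3 - <<'E'
from h import *
print(cur()[0])
snap("top","top4");snap("scene","sc4")
for c in("top","scene"):print(c,[(np.round(r["point"]).tolist(),round(r["confidence"],2)) for r in robot.look_for("pot0",c)])
t=cv2.imread("pics/top4.png");a=w2px("top",[520,235,60]).astype(int);b=w2px("top",[590,-220,50]).astype(int);print(a,b)
z=cv2.resize(t[a[1]-30:a[1]+30,a[0]-26:a[0]+27],(400,453),interpolation=cv2.INTER_CUBIC)
q=cv2.resize(t[b[1]-85:b[1]+86,b[0]-75:b[0]+75],(397,453),interpolation=cv2.INTER_CUBIC)
cv2.imwrite("pics/c4.png",np.hstack([z,q]))
E
```

```text
[638.08628876  30.40029681 204.88723647]
top [([487.0, -172.0, 44.0], 0.96), ([582.0, -107.0, 44.0], 0.84), ([667.0, -188.0, 48.0], 0.83), ([632.0, -298.0, 43.0], 0.81), ([551.0, -291.0, 46.0], 0.8), ([569.0, -203.0, 42.0], 0.69)]
scene [([584.0, -222.0, 43.0], 0.95), ([593.0, -122.0, 42.0], 0.83), ([493.0, -187.0, 45.0], 0.83), ([675.0, -208.0, 42.0], 0.83), ([563.0, -314.0, 47.0], 0.76), ([645.0, -311.0, 47.0], 0.58)]
[211 293] [417 246]
```

View pics/c4.png

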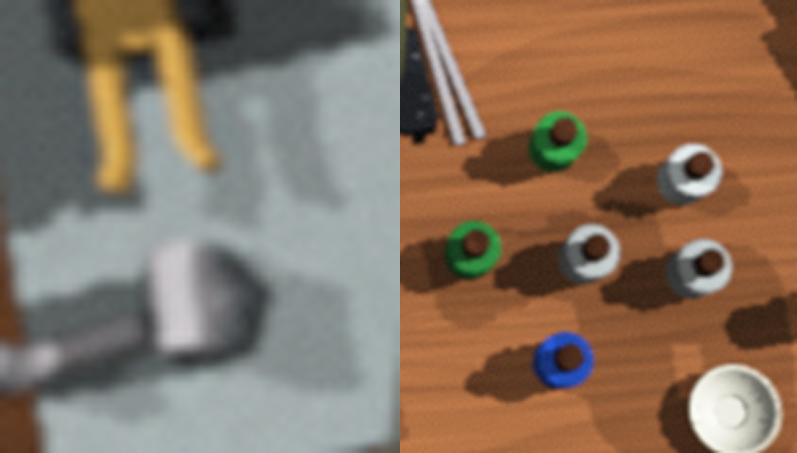

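```bash
python3 - <<'E'
from h import *
F=rk(0,170);F0=F-[0,2.5]  # camera-frame estimate
for fn in("top0","top4"):
    im=cv2.imread(f"pics/{fn}.png");a=w2px("top",[*F0,78]);g=cv2.resize(im,None,fx=8,fy=8,interpolation=cv2.INTER_CUBIC)
    c=((a+.5)*8-.5).astype(int);r=100;s=g[c[1]-r:c[1]+r,c[0]-r:c[0]+r].astype(int)
    # paddle: pinkish-bright : R-ish
    for thr in (185,195,205):
        m=((s.min(2)>thr-15)&(s[:,:,2]>thr)).astype(np.uint8)
        n,l,st,ce=cv2.connectedComponentsWithStats(m)
        k=1+np.argmax(st[1:,4]);ys,xs=np.nonzero(l==k)
        pts=np.array([px2w("top",(x+c[0]-r+.5)/8-.5,(y+c[1]-r+.5)/8-.5,z=78)[:2] for x,y in zip(xs[::7],ys[::7])])
        u=pts-pts.mean(0);w,v=np.linalg.eigh(u.T@u/len(u));e=v[:,1]
        print(fn,thr,len(xs),pts.mean(0)-F0,np.sqrt(12*w),np.degrees(np.arctan2(e[1],e[0])-RA)%180)
p=px2w("top",211-26+ (10+.5)*53/400-.5,293-30+(362+.5)*60/453-.5,z=76)[:2];print(p-F0,np.degrees(np.arctan2(*(p-F0)[::-1])-RA))
E
```

```text
top0 185 3168 [0.87317656 1.44479063] [ 8.16013401 26.40156633] 38.21680671990003
top0 195 2392 [0.67053786 1.21524637] [ 6.50808026 24.87459984] 38.63330903878655
top0 205 382 [-0.64065722 -1.17426829] [3.0616062 8.6152817] 35.404536710969154
top4 185 3073 [1.04624488 0.93948068] [ 7.90924648 27.24506953] 174.94567631552133
top4 195 2173 [0.65283331 0.95184446] [ 5.96395253 26.31195051] 175.51550377261287
top4 205 136 [-9.26356569  0.14790228] [3.37770243 3.88671535] 65.95044588590078
[-14.04510749  47.99533189] 97.53360253375543
```

```bash
cat > pots.py <<'E'
from h import *
def pots(fn):
    im=cv2.imread(f"pics/{fn}.png").astype(int);out=[]
    r=robot.look_for("pot0","top")
    for d in r:
        P=np.array(d["point"])
        if P[1]>20 or P[0]>720: continue
        c=w2px("top",[P[0],P[1],60]);x,y=c.round().astype(int);s=im[y-12:y+13,x-12:x+13]
        m=(s.max(2)<110)&(s[:,:,2]>s[:,:,0]+8)&(s.sum(2)<200);
        yy,xx=np.mgrid[-12:13,-12:13];m&=(yy**2+xx**2<64)
        if m.sum()<8: print("no knob",P);continue
        k=px2w("top",x+xx[m].mean(),y+yy[m].mean(),z=68)[:2]
        ring=im[y-10:y+11,x-10:x+11].reshape(-1,3);b=ring[ring.sum(1)>300];
        sat=np.median(b.max(1)-b.min(1)) if len(b) else 0
        g=((s[:,:,1]-s[:,:,2]>25)|(s[:,:,0]-s[:,:,2]>40)).sum()
        print(P.round(),"axis",k.round(1),"n",m.sum(),"coloured",g)
        out.append((k,g))
    return out
E
python3 - <<'E'
from h import *
from pots import pots
snap("top","top5")
pots("top5")
for i,(x,y) in enumerate([(-63,-31.5),(0,-31.5),(63,-31.5)]): print("cell",2*i,rk(x,y))
E
```

```text
[ 548. -293.   46.] axis [ 550.  -298.6] n 54 coloured 0
[ 630. -294.   45.] axis [ 630.9 -301.4] n 52 coloured 0
[ 487. -172.   45.] axis [ 482.9 -177.1] n 60 coloured 271
[ 582. -107.   45.] axis [ 581.3 -111.7] n 87 coloured 246
[ 568. -203.   42.] axis [ 569.5 -208.8] n 59 coloured 0
[ 667. -187.   46.] axis [ 668.4 -193.2] n 66 coloured 265
cell 0 [469.04481273  32.8550438 ]
cell 2 [531.30694503  42.46893385]
cell 4 [593.56907732  52.0828239 ]
```

```bash
python3 - <<'E'
from h import *
print(robot.state()["q"]);go(569.5,-208.8,120,98.78);go(569.5,-208.8,50,98.78)
E
```

```text
[-0.12385059  0.59468989  1.16198425 -0.00218684  1.39046671 -1.85056359]
travel [0.42, -0.93, 0.344] rot [-0.0, -0.003, 0.002] | mm 269 deg 0
travel [0.418, -0.93, 0.624] rot [-0.0, -0.003, 0.002] | mm 299 deg 0
```

Request:
apply_moves:
  rows:
    - {"travel":[0.1,-0.2,0.05],"rot":[0,0,0]}
    - {"travel":[0.2,-0.4,0.1],"rot":[0,0,0]}
    - {"travel":[0.3,-0.6,0.2],"rot":[0,0,0]}
    - {"travel":[0.4,-0.8,0.3],"rot":[0,-0.003,0]}
    - {"travel":[0.42,-0.93,0.344],"rot":[0,-0.003,0.002]}
    - {"travel":[0.42,-0.93,0.344],"rot":[0,-0.003,0.002]}
    - {"travel":[0.42,-0.93,0.344],"rot":[0,-0.003,0.002]}
    - {"travel":[0.419,-0.93,0.42],"rot":[0,-0.003,0.002]}
    - {"travel":[0.419,-0.93,0.5],"rot":[0,-0.003,0.002]}
    - {"travel":[0.418,-0.93,0.58],"rot":[0,-0.003,0.002]}
    - {"travel":[0.418,-0.93,0.62],"rot":[0,-0.003,0.002]}
    - {"travel":[0.418,-0.93,0.624],"rot":[0,-0.003,0.002]}
    - {"travel":[0.418,-0.93,0.624],"rot":[0,-0.003,0.002]}
  grip: 0.5

```text
time: 21.85
tcp_pos: [569.8, -210.0, 50.8]
eef_rot: [0.001, -0.076, 0.997, -0.001]
force: [0.5, -0.1, -0.4]
grip_width: 0.503
gripper_force: 0.0
```

Request:
apply_moves:
  rows:
    - {"travel":[0,0,0],"rot":[0,0,0]}
    - {"travel":[0,0,0],"rot":[0,0,0]}
    - {"travel":[0,0,0],"rot":[0,0,0]}
    - {"travel":[0,0,0],"rot":[0,0,0]}
    - {"travel":[0,0,0],"rot":[0,0,0]}
    - {"travel":[0,0,0],"rot":[0,0,0]}
  grip: 0
  squeeze: 30

```text
time: 22.45
tcp_pos: [569.4, -210.7, 50.5]
eef_rot: [0.0, -0.075, 0.997, -0.001]
force: [-0.3, 1.6, 4.5]
grip_width: 0.24
gripper_force: 30.0
```

Request:
apply_moves:
  rows:
    - {"travel":[0,0,-0.1],"rot":[0,0,0]}
    - {"travel":[0,0,-0.2],"rot":[0,0,0]}
    - {"travel":[0,0,-0.3],"rot":[0,0,0]}
    - {"travel":[0,0,-0.36],"rot":[0,0,0]}
    - {"travel":[0,0,-0.36],"rot":[0,0,0]}

```text
time: 22.95
tcp_pos: [569.7, -211.0, 141.5]
eef_rot: [0.001, -0.075, 0.997, -0.001]
force: [0.1, 0.6, -2.5]
grip_width: 0.239
gripper_force: 30.0
```

```bash
python3 - <<'E'
from h import *
c=rk(0,-31.5);print(cur()[0],c,robot.state()["force"]);go(*c,138,98.78);go(*c,79,98.78)
E
```

```text
[ 569.72887435 -210.97743386  141.54343565] [531.30694503  42.46893385] [ 0.11725089  0.60164175 -2.50945811]
travel [0.0, 1.025, 0.011] rot [-0.001, 0.001, -0.002] | mm 256 deg 0
travel [0.001, 1.026, 0.247] rot [-0.001, 0.001, -0.002] | mm 264 deg 0
```

Request:
apply_moves:
  rows:
    - {"travel":[0,0.15,0],"rot":[0,0,0]}
    - {"travel":[0,0.3,0],"rot":[0,0,0]}
    - {"travel":[0,0.45,0],"rot":[0,0,0]}
    - {"travel":[0,0.6,0],"rot":[0,0,0]}
    - {"travel":[0,0.75,0],"rot":[0,0,0]}
    - {"travel":[0,0.9,0],"rot":[0,0,0]}
    - {"travel":[0,0.98,0],"rot":[0,0,0]}
    - {"travel":[0,0.98,0],"rot":[0,0,0]}
    - {"travel":[0,0.98,0],"rot":[0,0,0]}

```text
time: 23.85
tcp_pos: [532.2, 31.5, 138.9]
eef_rot: [-0.001, -0.075, 0.997, -0.0]
force: [0.6, -0.7, -2.1]
grip_width: 0.237
gripper_force: 30.0
```

```bash
python3 - <<'E'
from h import *
c=rk(0,-31.5);print(cur()[0]);go(*c,90,98.78);go(*c,78,98.78)
E
```

```text
[532.24655184  31.45315788 138.87546743]
travel [-0.003, 0.044, 0.195] rot [-0.0, -0.001, -0.001] | mm 50 deg 0
travel [-0.003, 0.044, 0.243] rot [-0.0, -0.001, -0.001] | mm 62 deg 0
```

Request:
apply_moves:
  rows:
    - {"travel":[-0.003,0.044,0],"rot":[0,0,0]}
    - {"travel":[-0.003,0.044,0],"rot":[0,0,0]}
    - {"travel":[-0.003,0.044,0],"rot":[0,0,0]}
    - {"travel":[-0.003,0.044,0.07],"rot":[0,0,0]}
    - {"travel":[-0.003,0.044,0.14],"rot":[0,0,0]}
    - {"travel":[-0.003,0.044,0.2],"rot":[0,0,0]}
    - {"travel":[-0.003,0.044,0.23],"rot":[0,0,0]}
    - {"travel":[-0.003,0.044,0.243],"rot":[0,0,0]}
    - {"travel":[-0.003,0.044,0.243],"rot":[0,0,0]}
    - {"travel":[-0.003,0.044,0.243],"rot":[0,0,0]}

```text
time: 24.85
tcp_pos: [532.0, 42.5, 79.6]
eef_rot: [0.001, -0.075, 0.997, -0.001]
force: [-0.4, 0.2, -1.7]
grip_width: 0.239
gripper_force: 30.0
```

Request:
apply_moves:
  rows:
    - {"travel":[0,0,0.008],"rot":[0,0,0]}
    - {"travel":[0,0,0.01],"rot":[0,0,0]}
    - {"travel":[0,0,0.01],"rot":[0,0,0]}

```text
time: 25.15
tcp_pos: [532.1, 42.7, 77.5]
eef_rot: [0.001, -0.075, 0.997, -0.001]
force: [-0.6, 0.5, 4.9]
grip_width: 0.243
gripper_force: 30.0
```

Request:
apply_moves:
  rows:
    - {"travel":[0,0,0],"rot":[0,0,0]}
    - {"travel":[0,0,0],"rot":[0,0,0]}
    - {"travel":[0,0,0],"rot":[0,0,0]}
    - {"travel":[0,0,0],"rot":[0,0,0]}
    - {"travel":[0,0,-0.1],"rot":[0,0,0]}
    - {"travel":[0,0,-0.2],"rot":[0,0,0]}
    - {"travel":[0,0,-0.3],"rot":[0,0,0]}
    - {"travel":[0,-0.2,-0.3],"rot":[0,0,0]}
    - {"travel":[0,-0.4,-0.3],"rot":[0,0,0]}
    - {"travel":[0,-0.6,-0.3],"rot":[0,0,0]}
    - {"travel":[0,-0.8,-0.3],"rot":[0,0,0]}
    - {"travel":[0,-0.9,-0.3],"rot":[0,0,0]}
    - {"travel":[0,-0.9,-0.3],"rot":[0,0,0]}
  grip: 0.5

```text
time: 26.45
tcp_pos: [565.1, -182.8, 151.2]
eef_rot: [-0.0, -0.073, 0.997, -0.001]
force: [-0.0, 0.6, -0.6]
grip_width: 0.499
gripper_force: 0.0
```

```bash
python3 - <<'E'
from h import *
from pots import pots
snap("top","top6")
L=[k for k,g in pots("top6") if g<50 and k[1]<-100];print(cur()[0]);k=min(L,key=lambda k:k[0]);print(k)
go(*(k-[0,2]),120,98.78);go(*(k-[0,2]),50,98.78)
E
```

```text
[ 676. -172.   40.] axis [ 668.3 -175.3] n 73 coloured 33
[ 576. -101.   44.] axis [ 577.6 -101.3] n 62 coloured 177
[ 565.02477383 -179.36726501  151.33908755]
[ 668.29706381 -175.31097704]
travel [-0.41, -0.053, 0.125] rot [-0.0, -0.0, -0.002] | mm 108 deg 0
travel [-0.41, -0.053, 0.405] rot [-0.0, -0.0, -0.002] | mm 145 deg 0
```

```bash
python3 - <<'E'
from h import *
snap("scene","sc6")
print([(np.round(r["point"]).tolist(),round(r["confidence"],2)) for r in robot.look_for("pot0","scene")])
go(550,-300.5,120,98.78);go(550,-300.5,50,98.78)
E
```

```text
[([495.0, -187.0, 44.0], 0.87), ([644.0, -312.0, 43.0], 0.84), ([673.0, -206.0, 43.0], 0.79), ([543.0, 34.0, 72.0], 0.78), ([592.0, -120.0, 45.0], 0.76), ([561.0, -310.0, 44.0], 0.7)]
travel [0.134, -0.474, 0.127] rot [-0.0, -0.0, -0.001] | mm 127 deg 0
travel [0.134, -0.474, 0.407] rot [-0.0, -0.0, -0.001] | mm 160 deg 0
```

View pics/sc6.png

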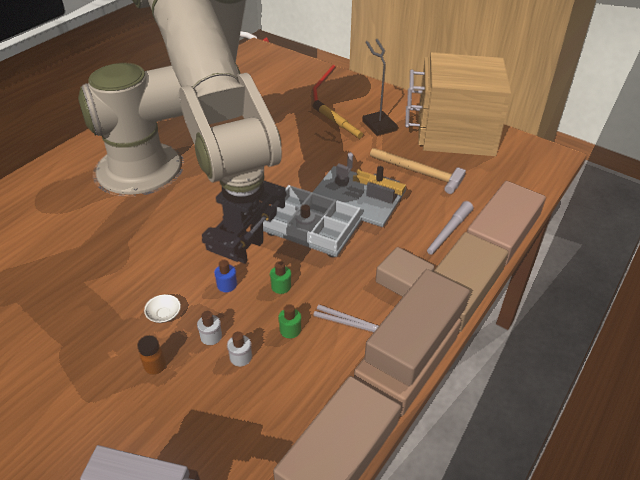

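Pot A stands in the crate's middle cell (305,212). The other two pots are unmoved at (209,328) and (238,348).

Request:
apply_moves:
  rows:
    - {"travel":[0.06,-0.2,0.06],"rot":[0,0,0]}
    - {"travel":[0.13,-0.4,0.12],"rot":[0,0,0]}
    - {"travel":[0.134,-0.474,0.127],"rot":[0,0,0]}
    - {"travel":[0.134,-0.474,0.127],"rot":[0,0,0]}
    - {"travel":[0.134,-0.474,0.127],"rot":[0,0,0]}
    - {"travel":[0.134,-0.474,0.2],"rot":[0,0,0]}
    - {"travel":[0.134,-0.474,0.28],"rot":[0,0,0]}
    - {"travel":[0.134,-0.474,0.36],"rot":[0,0,0]}
    - {"travel":[0.134,-0.474,0.4],"rot":[0,0,0]}
    - {"travel":[0.134,-0.474,0.407],"rot":[0,0,0]}
    - {"travel":[0.134,-0.474,0.407],"rot":[0,0,0]}

```text
time: 27.75
tcp_pos: [550.4, -301.4, 50.8]
eef_rot: [0.0, -0.076, 0.997, -0.001]
force: [0.1, 0.3, -0.5]
grip_width: 0.496
gripper_force: 0.0
```

Request:
apply_moves:
  rows:
    - {"travel":[0,0,0],"rot":[0,0,0]}
    - {"travel":[0,0,0],"rot":[0,0,0]}
    - {"travel":[0,0,0],"rot":[0,0,0]}
    - {"travel":[0,0,0],"rot":[0,0,0]}
    - {"travel":[0,0,0],"rot":[0,0,0]}
    - {"travel":[0,0,0],"rot":[0,0,0]}
  grip: 0
  squeeze: 30

```text
time: 28.35
tcp_pos: [550.1, -302.1, 50.6]
eef_rot: [0.0, -0.075, 0.997, -0.001]
force: [-1.0, 1.6, 5.3]
grip_width: 0.239
gripper_force: 30.0
```

Request:
apply_moves:
  rows:
    - {"travel":[0,0,-0.1],"rot":[0,0,0]}
    - {"travel":[0,0,-0.2],"rot":[0,0,0]}
    - {"travel":[0,0,-0.3],"rot":[0,0,0]}
    - {"travel":[0,0,-0.36],"rot":[0,0,0]}
    - {"travel":[0,0.15,-0.36],"rot":[0,0,0]}
    - {"travel":[0,0.3,-0.36],"rot":[0,0,0]}
    - {"travel":[0,0.45,-0.36],"rot":[0,0,0]}
    - {"travel":[0,0.6,-0.36],"rot":[0,0,0]}
    - {"travel":[0,0.75,-0.36],"rot":[0,0,0]}
    - {"travel":[0,0.9,-0.36],"rot":[0,0,0]}
    - {"travel":[0,0.9,-0.36],"rot":[0,0,0]}
    - {"travel":[0,0.9,-0.36],"rot":[0,0,0]}

```text
time: 29.55
tcp_pos: [516.2, -79.3, 139.7]
eef_rot: [-0.0, -0.076, 0.997, -0.001]
force: [-0.3, -0.3, -1.4]
grip_width: 0.238
gripper_force: 30.0
```

```bash
python3 - <<'E'
from h import *
c=rk(-63,-31.5);print(cur()[0],c);go(*c,138,98.78);go(*c,77,98.78)
E
```

```text
[516.2077103  -79.2987102  139.74475865] [469.04481273  32.8550438 ]
travel [0.119, 0.472, 0.007] rot [-0.0, -0.0, -0.001] | mm 122 deg 0
travel [0.119, 0.472, 0.251] rot [-0.0, -0.0, -0.001] | mm 137 deg 0
```

Request:
apply_moves:
  rows:
    - {"travel":[0.05,0.16,0],"rot":[0,0,0]}
    - {"travel":[0.1,0.32,0],"rot":[0,0,0]}
    - {"travel":[0.119,0.45,0],"rot":[0,0,0]}
    - {"travel":[0.119,0.472,0.005],"rot":[0,0,0]}
    - {"travel":[0.119,0.472,0.005],"rot":[0,0,0]}
    - {"travel":[0.119,0.472,0.005],"rot":[0,0,0]}
    - {"travel":[0.119,0.472,0.07],"rot":[0,0,0]}
    - {"travel":[0.119,0.472,0.14],"rot":[0,0,0]}
    - {"travel":[0.119,0.472,0.2],"rot":[0,0,0]}
    - {"travel":[0.119,0.472,0.23],"rot":[0,0,0]}
    - {"travel":[0.119,0.472,0.245],"rot":[0,0,0]}
    - {"travel":[0.119,0.472,0.254],"rot":[0,0,0]}
    - {"travel":[0.119,0.472,0.254],"rot":[0,0,0]}
    - {"travel":[0.119,0.472,0.254],"rot":[0,0,0]}

```text
time: 30.95
tcp_pos: [469.9, 32.1, 77.7]
eef_rot: [0.001, -0.075, 0.997, -0.001]
force: [-4.3, -1.5, 7.9]
grip_width: 0.237
gripper_force: 30.0
```

Request:
apply_moves:
  rows:
    - {"travel":[0,0,0],"rot":[0,0,0]}
    - {"travel":[0,0,0],"rot":[0,0,0]}
    - {"travel":[0,0,0],"rot":[0,0,0]}
    - {"travel":[0,0,0],"rot":[0,0,0]}
    - {"travel":[0,0,-0.1],"rot":[0,0,0]}
    - {"travel":[0,0,-0.2],"rot":[0,0,0]}
    - {"travel":[0,0,-0.3],"rot":[0,0,0]}
    - {"travel":[-0.15,-0.2,-0.3],"rot":[0,0,0]}
    - {"travel":[-0.3,-0.4,-0.3],"rot":[0,0,0]}
    - {"travel":[-0.4,-0.6,-0.3],"rot":[0,0,0]}
    - {"travel":[-0.4,-0.8,-0.3],"rot":[0,0,0]}
    - {"travel":[-0.4,-0.9,-0.3],"rot":[0,0,0]}
    - {"travel":[-0.4,-0.9,-0.3],"rot":[0,0,0]}
  grip: 0.5

```text
time: 32.25
tcp_pos: [602.1, -180.0, 150.6]
eef_rot: [0.0, -0.073, 0.997, -0.001]
force: [-0.9, 1.2, -0.9]
grip_width: 0.499
gripper_force: 0.0
```

```bash
python3 - <<'E'
from h import *
snap("scene","sc7")
print([(np.round(r["point"]).tolist(),round(r["confidence"],2)) for r in robot.look_for("pot0","scene")])
print(cur()[0]);go(630.9,-303.4,120,98.78);go(630.9,-303.4,50,98.78)
E
```

```text
[([678.0, -208.0, 42.0], 0.97), ([496.0, -187.0, 44.0], 0.95), ([641.0, -313.0, 46.0], 0.79), ([568.0, 170.0, 34.0], 0.71), ([548.0, 32.0, 71.0], 0.67)]
[ 601.46347924 -175.52054409  150.8336231 ]
travel [-0.041, -0.523, 0.123] rot [-0.0, -0.0, -0.002] | mm 135 deg 0
travel [-0.041, -0.523, 0.403] rot [-0.0, -0.0, -0.002] | mm 165 deg 0
```

Request:
apply_moves:
  rows:
    - {"travel":[-0.02,-0.2,0.06],"rot":[0,0,0]}
    - {"travel":[-0.041,-0.4,0.12],"rot":[0,0,0]}
    - {"travel":[-0.041,-0.515,0.123],"rot":[0,0,0]}
    - {"travel":[-0.041,-0.515,0.123],"rot":[0,0,0]}
    - {"travel":[-0.041,-0.515,0.123],"rot":[0,0,0]}
    - {"travel":[-0.041,-0.515,0.2],"rot":[0,0,0]}
    - {"travel":[-0.041,-0.515,0.28],"rot":[0,0,0]}
    - {"travel":[-0.041,-0.515,0.36],"rot":[0,0,0]}
    - {"travel":[-0.041,-0.515,0.4],"rot":[0,0,0]}
    - {"travel":[-0.041,-0.515,0.403],"rot":[0,0,0]}
    - {"travel":[-0.041,-0.515,0.403],"rot":[0,0,0]}

```text
time: 33.45
tcp_pos: [631.6, -299.9, 51.9]
eef_rot: [0.001, -0.076, 0.997, -0.001]
force: [-0.4, -0.2, -0.0]
grip_width: 0.5
gripper_force: 0.0
```

Request:
apply_moves:
  rows:
    - {"travel":[0,0,0],"rot":[0,0,0]}
    - {"travel":[0,0,0],"rot":[0,0,0]}
    - {"travel":[0,0,0],"rot":[0,0,0]}
    - {"travel":[0,0,0],"rot":[0,0,0]}
    - {"travel":[0,0,0],"rot":[0,0,0]}
    - {"travel":[0,0,0],"rot":[0,0,0]}
  grip: 0
  squeeze: 30

```text
time: 34.05
tcp_pos: [631.3, -300.8, 51.3]
eef_rot: [0.0, -0.075, 0.997, -0.001]
force: [0.6, 0.2, 3.0]
grip_width: 0.24
gripper_force: 29.2
```

Request:
apply_moves:
  rows:
    - {"travel":[0,0,-0.1],"rot":[0,0,0]}
    - {"travel":[0,0,-0.2],"rot":[0,0,0]}
    - {"travel":[0,0,-0.3],"rot":[0,0,0]}
    - {"travel":[0,0,-0.36],"rot":[0,0,0]}
    - {"travel":[0,0.15,-0.36],"rot":[0,0,0]}
    - {"travel":[0,0.3,-0.36],"rot":[0,0,0]}
    - {"travel":[0,0.45,-0.36],"rot":[0,0,0]}
    - {"travel":[0,0.6,-0.36],"rot":[0,0,0]}
    - {"travel":[0,0.75,-0.36],"rot":[0,0,0]}
    - {"travel":[0,0.9,-0.36],"rot":[0,0,0]}
    - {"travel":[0,0.9,-0.36],"rot":[0,0,0]}
    - {"travel":[0,0.9,-0.36],"rot":[0,0,0]}

```text
time: 35.25
tcp_pos: [597.3, -77.8, 140.4]
eef_rot: [-0.0, -0.076, 0.997, -0.0]
force: [0.4, -0.9, -0.8]
grip_width: 0.237
gripper_force: 29.2
```

```bash
python3 - <<'E'
from h import *
c=rk(63,-31.5);print(cur()[0],c);go(*c,138,98.78);go(*c,77,98.78)
E
```

```text
[597.31888968 -77.75017832 140.36228074] [593.56907732  52.0828239 ]
travel [-0.064, 0.516, 0.009] rot [-0.0, -0.0, -0.001] | mm 130 deg 0
travel [-0.064, 0.516, 0.253] rot [-0.0, -0.0, -0.001] | mm 145 deg 0
```

Request:
apply_moves:
  rows:
    - {"travel":[-0.02,0.16,0],"rot":[0,0,0]}
    - {"travel":[-0.04,0.32,0],"rot":[0,0,0]}
    - {"travel":[-0.064,0.45,0],"rot":[0,0,0]}
    - {"travel":[-0.064,0.516,0.005],"rot":[0,0,0]}
    - {"travel":[-0.064,0.516,0.005],"rot":[0,0,0]}
    - {"travel":[-0.064,0.516,0.005],"rot":[0,0,0]}
    - {"travel":[-0.064,0.516,0.07],"rot":[0,0,0]}
    - {"travel":[-0.064,0.516,0.14],"rot":[0,0,0]}
    - {"travel":[-0.064,0.516,0.2],"rot":[0,0,0]}
    - {"travel":[-0.064,0.516,0.23],"rot":[0,0,0]}
    - {"travel":[-0.064,0.516,0.242],"rot":[0,0,0]}
    - {"travel":[-0.064,0.516,0.25],"rot":[0,0,0]}
    - {"travel":[-0.064,0.516,0.25],"rot":[0,0,0]}
    - {"travel":[-0.064,0.516,0.25],"rot":[0,0,0]}

```text
time: 36.65
tcp_pos: [594.2, 51.7, 78.6]
eef_rot: [0.001, -0.075, 0.997, -0.0]
force: [-0.2, 0.2, -1.4]
grip_width: 0.241
gripper_force: 29.3
```

Request:
apply_moves:
  rows:
    - {"travel":[0,0,0.004],"rot":[0,0,0]}
    - {"travel":[0,0,0.007],"rot":[0,0,0]}
    - {"travel":[0,0,0.007],"rot":[0,0,0]}

```text
time: 36.95
tcp_pos: [594.9, 51.5, 78.0]
eef_rot: [0.002, -0.075, 0.997, -0.001]
force: [-0.4, -1.4, 8.8]
grip_width: 0.241
gripper_force: 29.2
```

Request:
apply_moves:
  rows:
    - {"travel":[0,0,0],"rot":[0,0,0]}
    - {"travel":[0,0,0],"rot":[0,0,0]}
    - {"travel":[0,0,0],"rot":[0,0,0]}
    - {"travel":[0,0,0],"rot":[0,0,0]}
    - {"travel":[0,0,-0.1],"rot":[0,0,0]}
    - {"travel":[0,0,-0.2],"rot":[0,0,0]}
    - {"travel":[0,0,-0.35],"rot":[0,0,0]}
    - {"travel":[0.15,-0.2,-0.35],"rot":[0,0,0]}
    - {"travel":[0.3,-0.4,-0.35],"rot":[0,0,0]}
    - {"travel":[0.45,-0.6,-0.35],"rot":[0,0,0]}
    - {"travel":[0.6,-0.8,-0.35],"rot":[0,0,0]}
    - {"travel":[0.7,-0.9,-0.35],"rot":[0,0,0]}
    - {"travel":[0.7,-0.9,-0.35],"rot":[0,0,0]}
    - {"travel":[0.7,-0.9,-0.35],"rot":[0,0,0]}
    - {"travel":[0.7,-0.9,-0.35],"rot":[0,0,0]}
  grip: 0.5

```text
time: 38.45
tcp_pos: [454.5, -196.9, 164.0]
eef_rot: [0.0, -0.074, 0.997, -0.0]
force: [-0.2, 0.2, 0.2]
grip_width: 0.5
gripper_force: 0.0
```

```bash
python3 - <<'E'
from h import *
snap("top","top8")
t=cv2.imread("pics/top8.png");cv2.imwrite("pics/c8.png",cv2.resize(t[200:350,170:345],None,fx=4,fy=4,interpolation=cv2.INTER_CUBIC)[:600])
snap("scene","sc8");t=cv2.imread("pics/sc8.png");cv2.imwrite("pics/c9.png",cv2.resize(t[140:390,130:430],None,fx=2.4,fy=2.4,interpolation=cv2.INTER_CUBIC))
E
```

```text
(no output)
```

View pics/c8.png

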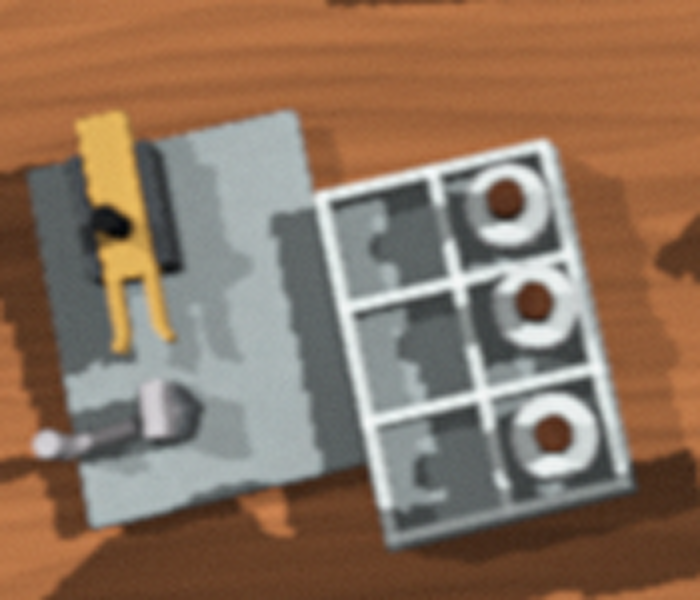

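View pics/c9.png

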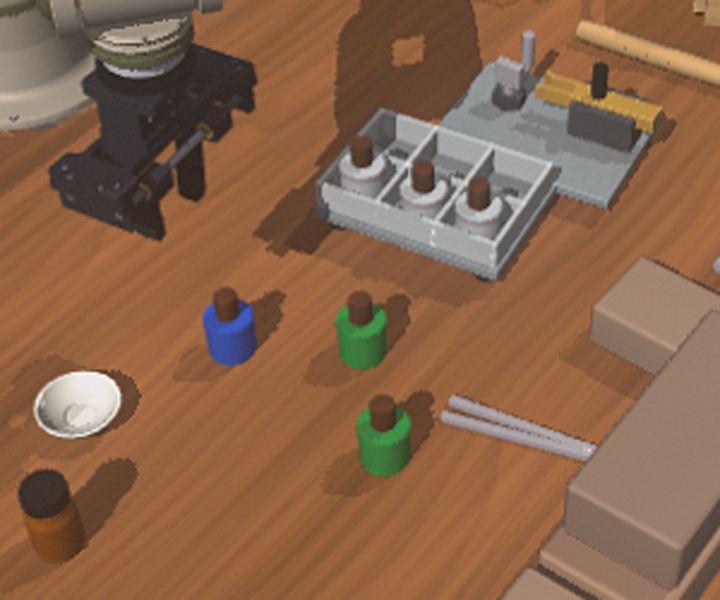

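```bash
python3 - <<'E'
from h import *
d=np.load("pics/top8.npy")
for (x,y) in[(505,200),(534,303),(555,433)]:
    u,v=crop2px(x,y,(170,200));u,v=int(round(u)),int(round(v))
    P=[px2w("top",i,j,d=float(d[j,i])) for i in range(u-1,u+2) for j in range(v-1,v+2)];k=np.median(P,0)
    k=px2w("top",*crop2px(x,y,(170,200)),z=97)
    rel=np.array([[np.cos(RA),np.sin(RA)],[-np.sin(RA),np.cos(RA)]])@(k[:2]-[RX,RY-2.5])
    L=[]
    for i in range(u-12,u+13):
        for j in range(v-12,v+13):
            q=px2w("top",i,j,d=float(d[j,i])); r=np.hypot(*(q[:2]-k[:2]))
            if 14<r<20 and 60<q[2]<85: L.append(q)
    L=np.array(L);A=np.c_[L[:,:2]-k[:2],np.ones(len(L))];c=np.linalg.lstsq(A,L[:,2],rcond=None)[0]
    print("top z",np.round(np.median(P,0)[2],1),"rack rel",rel.round(1),"lid plane",c.round(3),len(L))
E
```

```text
top z 97.4 rack rel [ 63.5 -33.6] lid plane [6.0000e-03 2.4000e-02 7.2016e+01] 122
top z 96.5 rack rel [  6.8 -36.4] lid plane [-2.0000e-03  8.0000e-03  7.1964e+01] 130
top z 95.9 rack rel [-61.2 -32. ] lid plane [1.3000e-02 2.4000e-02 7.2019e+01] 145
```

The crop shows pots at (505,200), (535,303) and (555,433), upright on the crate floor: lids measure 72 mm and level. The fork is back, the post is at the tight side, and the bystanders are unmoved.

```bash
python3 -c "
from bench import robot
print(robot.close_job())"
```

```text
the job is handed in; nothing more can be done
None
```

The job is handed in: the jam nut is tight, the fork is fully drawn back, and all three wooden-knobbed pots stand upright on the crate floor, one per cell; the screw rests about 0.08 rad clockwise of exact level after tightening, which I left as it was.

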